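# Dress and raise the telescoping sweet display

### The arm

A 6-joint arm with a two-finger parallel gripper is mounted at the origin on the work surface. World frame = base frame: x ahead of the robot, y to its left, z up, the work surface at z = 0. Lengths are in m, angles in rad, forces in N, time in s.
With the tool pointing down it reaches from about 0.375 to 0.975 m from the base axis. Payload 3.8 kg.
Tool frame: the origin (TCP) lies between the finger pads; the fingertips stand 8 mm ahead of it and the grasp point (between the pads) lies 11 mm behind it; z points along the fingers, y is the line along which they close (so a half turn about z gives the same grasp; the last joint's range is limited). The gripper opens to 88 mm and grips with 3 to 60 N. Pads are 18 mm wide; open, the fingers measure 123 mm over their backs; the gripper's body (75 mm by 187 mm) begins 45 mm behind the grasp point.
Start: joints at [-1.358, 0.264, 1.604, -0, 1.274, -0.037], TCP at [0.167, -0.654, 0.247] pointing down, gripper open.
Joint ranges: [-2.63, 2.63], [-0.94, 2.18], [0.31, 2.57], [-1.31, 4.45], [0, 2.66], [-2.55, 2.55]. Speed limits (rad/s): [2.57, 2.57, 3.14, 3.14, 3.14, 3.14].

### API

Orientations are given as a rotation vector (axis times angle).
In Python, from rig import robot, imaging, order gives the robot as it stands. The module is installed in compiled form; this text tells all that it offers.
- The arm moves only by the tool play_rows, never from a script. Its argument "plan" is text: rows parted by semicolons, each of 6 numbers parted by spaces: the shift along the tool's x, y, z each as a share of 0.025 m, from -1 to 1, then the turn, a rotation vector about the tool's x, y, z each as a share of 0.12 rad, from -1 to 1. A call has 1 to 20 rows; each row shifts and turns the commanded pose from where the row before left it, along the tool's axes as they then stand; what a row does not reach is not made up. A row lasts 1/12 s, in which the tool goes at most 41.7 mm and 7.16 degrees, less where a joint would pass 70% of its speed; a pose out of reach is approached as far as the arm can. A call with a number of a shift or a turn outside -1 to 1 is refused whole. A call with a gripper value outside its range is refused whole. "claw" is the opening, from 0 (shut) to 1 (fully open), set as the call begins (left out, the last holds). The fingers move at their own pace and stop on an object; "newtons" is the grip in N (left out, the last holds). Time passes only in rows, so rows that do not move let the fingers close. It gives the time, the measured TCP pose, the force, the opening and the grip force at its end, in the units of the state.
- robot.observe(): the state, without advancing time (a new reading comes with each control period).
- imaging.grab_frame(name): name is "scene" or "top"; returns (picture, depth): 480x640x3 uint8, red, green, blue; 480x640 float32, m along the optical axis (not along the pixel's ray), 0 where there is no reading.
- imaging.get_calibration(name): a dict with "camera_matrix" (3x3 intrinsics, pixels), "R" (3x3) and "t" (3): a world point X has camera coordinates R X + t. Camera axes: x right, y down, z forward; pixel columns grow to the right and rows downward; lengths in m; the calibration is good to about 2 mm. A picture is of the moment at which its call begins. get_calibration takes no time and is no camera call.
- order.job_done(): hands the job in; it is judged then, once.
The state is a dict: "t": time; "joints": joint angles; "joint_vel": joint speeds; "tau": joint torques, N m; "tool_pos": TCP position; "eef_rot": TCP orientation; "ft_force": force on the tool from outside, world axes, zero at the start; "moment": the same for the moment, N m; "opening": finger opening in m; "finger_force": force on a finger pad.
Only numpy, scipy, OpenCV 4.12 (cv2) and the standard library are available. Lean on these libraries where they do the work, as an engineer would, in place of code of your own. Each camera call takes 0.05 s, during which the arm holds its last target. There are 200 camera calls.

### The job

Take the red candy tube out of the wooden rack and stand it all the way down in the socket of the lowered telescoping display stand, and let go of it. Then take the pink grip so that its blue release button is squeezed in, pull the stand up past its first stop to its second stop (both sections fully out), and finish while still holding it up there by the grip: it sinks if let go. Leave the other two tubes, the jar and the tin where they are.

Things in the scene. Friction and masses are not known exactly. Their poses are not given: they have to be found in the camera images.
- rack: Stock rack, light wood block 50 (x) x 160 (y) x 42 (z) mm, fixed. Origin: centre of its underside, on the counter. Three blind holes of 25 mm diameter along its y axis at -52, 0 and +52 mm, floors 6 mm above its underside. Each holds one candy tube, in any order.
- red_tube: The candy tube to move: red, round, 22 mm diameter, 95 mm tall, white cap band on the top 12 mm, bottom edge chamfered 4 mm, about 25 to 50 g. Origin: centre of its underside; z up along the tube. At the start it stands in a rack hole with about 59 mm showing.
- yellow_tube: Candy tube of the same size, yellow. Stays in the rack.
- green_tube: Candy tube of the same size, green. Stays in the rack.
- gum_jar: Sky-blue jar with a yellow lid, 70 mm diameter, 85 mm tall, loose bystander. Origin: centre of its underside.
- mint_tin: Flat lilac tin with white lid, 72 x 47 x 26 mm, loose bystander. Origin: centre of its underside.
- stand: Foot of the display stand, fixed: dark steel disc of 130 mm diameter, 12 mm thick, with an upright 32 mm steel tube to 85 mm height and a black latch housing on it. Origin: centre of the disc's underside. The mast slides straight up out of it.
- head: Head of the display stand: a white beam along its own x axis, on top of the mast; it only moves up and down. Origin: centre of the beam's underside, on the mast axis, 90 mm above the counter when lowered. At x +75 mm: mint-green socket block 50 x 50 x 45 mm tall. At x -65 mm: upright lollipop emblem, 50 mm disc facing along x, top 95 mm above the origin. In the middle: the pink grip.
- grip (a point): Centre of the pink grip block (axes as the head's), 90 mm above the head's origin: 30 (x) x 32 (y) x 44 (z) mm on a 16 mm post, with the blue release button in its +y face. Close the fingers along the head's y axis here: 37 mm over grip and button, 32 mm once the button is pressed in.
- hole_mouth (a point): Centre of the socket's mouth, at the top of the mint-green block. Round hole of 26 mm diameter, 40 mm deep.
- hole_seat (a point): Centre of the socket's floor, 40 mm below the mouth: where the underside centre of the tube comes to rest.
- release_button (a joint): Travel of the blue button (16 wide x 26 tall mm) into the grip along the head's -y, m: 0 out (5 mm proud), 0.005 flush. Spring: about 2.5 N to start, 8 N fully in; comes back out when let go. Pressed more than about 3 mm it unlocks the mast; otherwise the mast stays locked down, with 1.5 mm of play.
- inner_section (a joint): Extension of the thin inner brass section, m: 0 down, 0.05 fully out. It comes out first (about 6 N upward); its end is the first stop.
- outer_section (a joint): Extension of the thick outer aluminium section that carries the inner one, m: 0 down, 0.05 fully out. It follows after the first stop (about 10 N upward in all); its end is the second stop, the head then being 100 mm higher than at the start. Neither section locks up there: the stand sinks when let go, and then rests on its catch about 20 mm up until the button is pressed again.

How it is judged:
By the outcome, as a careful person would: the job done as asked, in the order asked, and still so for the second after the job is handed in, while the arm keeps its last pose, push and grip.
It also fails if it takes over 48 s, if anything falls off the work surface, if the arm or the gripper's body presses on something with over 40 N, if the wrist force passes 120 N, or if a joint passes its speed limit or range.

## Working session

There is one attempt and no reset: what is moved stays moved. The work goes in short steps, Python scripts to look and compute and a tool call to move; the robot and the scene stay as the last step left them, time stands still between calls to the robot, and variables do not carry over. Pictures are saved under pics/ and viewed, at most 10 in all, crops included, and the job is handed in when it is done.

Besides the shell and the picture viewer there is one more tool, called after "Call:" by a JSON object that holds its "fn" and its "kwargs". play_rows: Moves the arm, as the interface text tells. Shift numbers are shares of 0.025 m and turn numbers shares of 0.12 rad, none past 1 either way. Its arguments: {"type":"object","properties":{"plan":{"type":"string"},"claw":{"type":"number"},"newtons":{"type":"number"}},"required":["plan"]}

```bash
mkdir -p pics
python3 - <<'E'
from rig import robot, imaging, order
import cv2,numpy as np
s=robot.observe();print({k:np.round(v,3).tolist() for k,v in s.items()})
for n in("scene","top"):
    p,d=imaging.grab_frame(n);c=imaging.get_calibration(n)
    np.savez(n+"0.npz",p=p,d=d,**c);cv2.imwrite(f"pics/{n}0.png",p[:,:,::-1])
    print(n,np.round(c["camera_matrix"],1).tolist(),np.round(c["R"],3).tolist(),np.round(-c["R"].T@c["t"],3))
E
```

```text
{'t': 0.0, 'joints': [-1.358, 0.265, 1.605, 0.0, 1.274, -0.037], 'joint_vel': [-0.001, -0.0, 0.001, -0.0, -0.001, 0.001], 'tau': [-0.003, -50.212, -35.688, 0.073, 0.029, -0.0], 'tool_pos': [0.167, -0.653, 0.245], 'eef_rot': [-3.115, -0.391, 0.0], 'ft_force': [-0.117, -0.276, -1.174], 'moment': [0.019, 0.016, 0.013], 'finger_force': 0.0, 'opening': 0.088}
scene [[459.3, 0.0, 322.3], [0.0, 459.3, 249.5], [0.0, 0.0, 1.0]] [[0.849, 0.528, 0.014], [0.295, -0.453, -0.841], [-0.438, 0.719, -0.54]] [ 1.011 -0.684  0.67 ]
top [[506.1, 0.0, 319.8], [0.0, 506.1, 245.5], [0.0, 0.0, 1.0]] [[0.027, -1.0, -0.005], [-0.998, -0.027, -0.053], [0.053, 0.006, -0.999]] [0.509 0.044 1.069]
```

View pics/scene0.png

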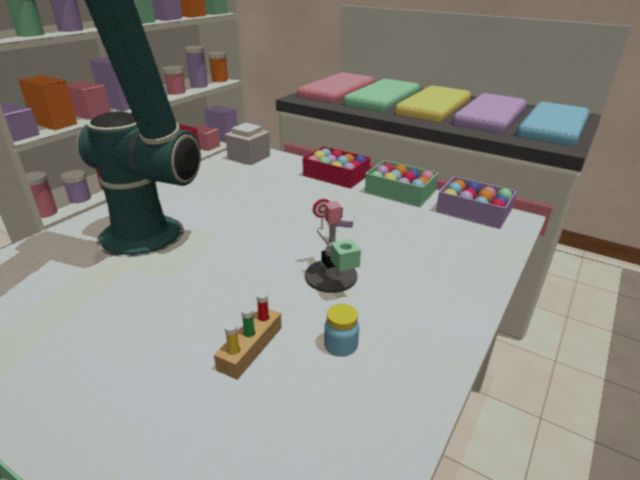

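View pics/top0.png

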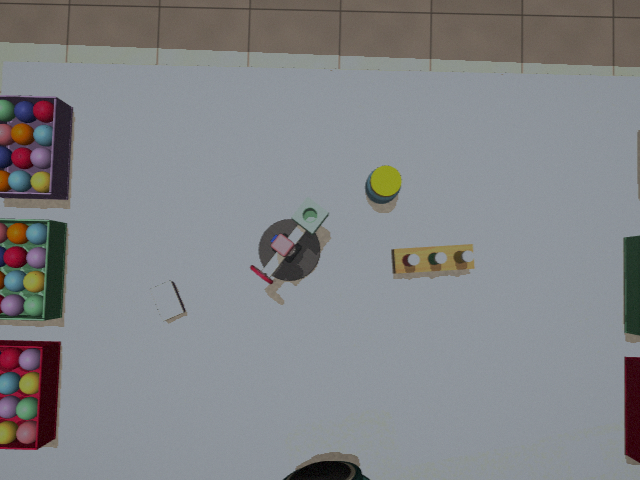

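The scene view shows the rack, with red at the far end at (263,307), and the stand at (332,245). In the top view the red tube's cap is at about (411,260), the socket mouth at (310,214), the grip at (283,244) and the emblem at (261,274).

```bash
cat > h.py <<'E'
import cv2,numpy as np
def load(n): return np.load(n+".npz")
def ray(z,u,v,h):
    K,R,t=z["camera_matrix"],z["R"],z["t"]; o=-R.T@t
    d=R.T@np.linalg.inv(K)@np.array([u,v,1.]); return o+d*(h-o[2])/d[2]
def world(z):
    K,R,t=z["camera_matrix"],z["R"],z["t"];d=z["d"]
    v,u=np.mgrid[:480,:640]; c=np.stack([(u-K[0,2])/K[0,0]*d,(v-K[1,2])/K[1,1]*d,d],-1)
    return (c-t)@R
E
python3 - <<'E'
from h import *
z=load("top0");p=z["p"];W=world(z)
for n,(u0,u1,v0,v1) in {"a":(240,340,190,310)}.items():
    cv2.imwrite("pics/c1.png",np.hstack([cv2.resize(p[190:310,240:340,::-1],None,fx=4,fy=4,interpolation=0),cv2.resize(p[230:290,385:485,::-1],(400,480),interpolation=0)]))
hsv=cv2.cvtColor(p,cv2.COLOR_RGB2HSV)
for n,(u,v) in dict(red=(411,260),rim=(319,206),hole=(310,214),grip=(287,247),btn=(275,239),beam=(272,262),emb=(261,274),ground=(340,330)).items(): print(n,W[v,u].round(4),hsv[v,u],p[v,u])
s=load("scene0");q=s["p"];cv2.imwrite("pics/c2.png",np.hstack([cv2.resize(q[190:300,290:380,::-1],(400,489),interpolation=0),cv2.resize(q[285:375,210:290,::-1],(400,489),interpolation=0)]))
E
```

```text
red [ 0.5373 -0.1251  0.0993] [104  18 154] [143 149 154]
rim [0.6318 0.0535 0.1354] [ 83  29 152] [135 152 148]
hole [0.6213 0.071  0.0938] [ 67  73 123] [ 88 123  96]
grip [0.5508 0.1059 0.2017] [164  31 142] [142 125 134]
btn [0.564  0.1268 0.2031] [165  72 124] [124  89 106]
beam [0.5263 0.1409 0.1004] [106  21 157] [144 150 157]
emb [0.5033 0.1509 0.1861] [172 180 142] [142  42  67]
ground [ 0.3891  0.0036 -0.0036] [108  24 158] [143 149 158]
```

View pics/c1.png

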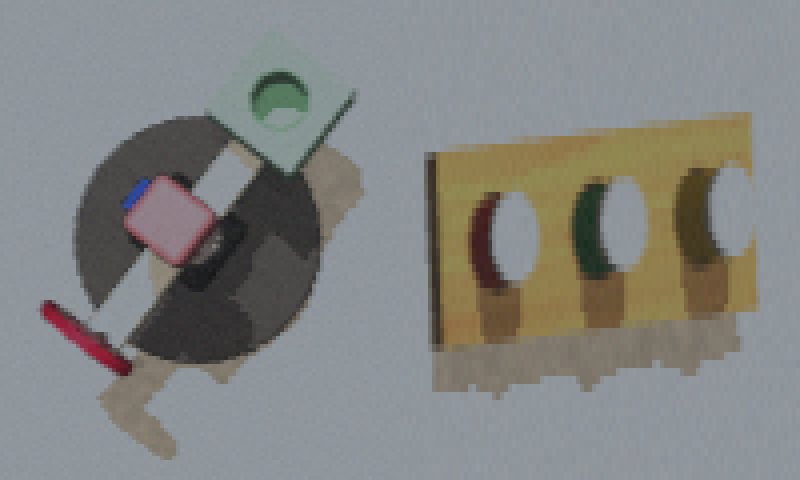

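View pics/c2.png

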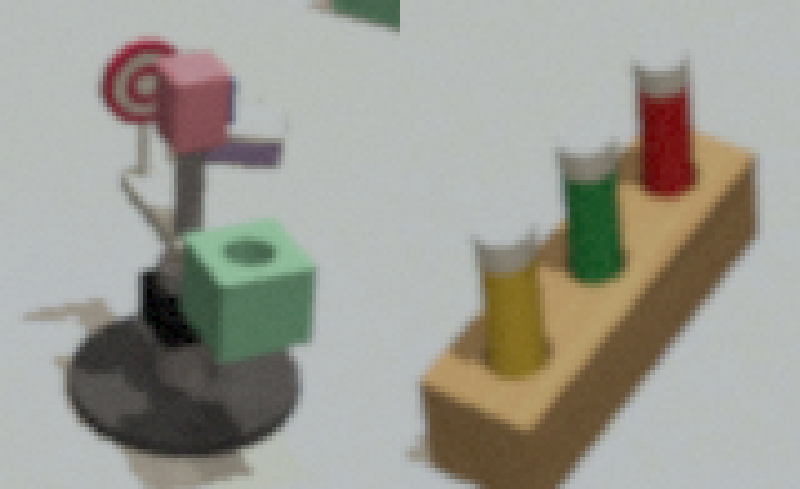

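Crop c1 (4x zoom) shows the grip's blue button on the upper-left face of the image, with the socket to the upper right and the emblem to the lower left. In c2 the red tube is at the end of the rack nearest the stand. Next I'll measure with depth-height masks and rays.

```bash
cat > m.py <<'E'
from h import *
def blob(n,c,r,h,tol=.006):
    z=load(n);W=world(z)
    m=(np.hypot(W[...,0]-c[0],W[...,1]-c[1])<r)&(abs(W[...,2]-h)<tol)&(z["d"]>0)
    v,u=np.nonzero(m); P=np.array([ray(z,a,b,h)[:2] for a,b in zip(u,v)])
    return P
def box(P):
    P2=cv2.convexHull((P*1000).astype(np.float32)); return cv2.minAreaRect(P2)
if __name__=="__main__":
  for n in("top0","scene0"):
    for k,c,r,h in(("red",(.537,-.125),.018,.101),("green",(.537,-.178),.018,.101),("yel",(.54,-.23),.018,.101),("socket",(.62,.072),.045,.135),("grip",(.555,.115),.035,.202)):
        try:
            P=blob(n,c,r,h);cc,rr=cv2.minEnclosingCircle((P*1000).astype(np.float32))
            b=box(P);print(n,k,len(P),np.round(P.mean(0),4),"circ",np.round(cc,1),round(rr,1),"rect",np.round(b[0],1),np.round(b[1],1),round(b[2],1))
        except Exception as e: print(n,k,"x",e)
  # emblem centre (top edge) & rack top in top view
  z=load("top0");W=world(z);m=(np.hypot(W[...,0]-.503,W[...,1]-.151)<.04)&(z["p"][...,0].astype(int)-z["p"][...,1]>60)
  v,u=np.nonzero(m);P=np.array([ray(z,a,b,.18)[:2] for a,b in zip(u,v)]);print("emb",box(P))
  P=blob("top0",(.537,-.178),.1,.042);b=box(P);print("rack",b)
  for n in("top0","scene0"):
    z=load(n);q=cv2.cvtColor(z["p"],cv2.COLOR_RGB2HSV)
    # hole centre: darker greens inside block top
    if n=="top0": print("ground z",np.median(world(z)[300:350,330:380,2]))
    else: print("ground z",np.median(world(z)[400:440,300:350,2]))
E
python3 m.py
```

```text
top0 red 112 [ 0.539  -0.1283] circ [ 539.2 -128.5] 11.5 rect [ 539.3 -128.5] [21.5 21.7] 46.3
top0 green 116 [ 0.5432 -0.1799] circ [ 543.2 -179.9] 11.7 rect [ 543.5 -180. ] [21. 23.] 1.5
top0 yel 112 [ 0.5477 -0.2315] circ [ 548.7 -231.5] 11.8 rect [ 547.8 -231.5] [19.1 23. ] 1.5
top0 socket 581 [0.6154 0.0714] circ [615.6  71.7] 34.7 rect [615.4  71.3] [50.3 50.2] 53.8
top0 grip 315 [0.5549 0.1154] circ [554.9 115.4] 19.8 rect [554.9 115.3] [31.9 29.6] 53.8
scene0 red 83 [ 0.5387 -0.1342] circ [ 538.9 -135.1] 15.2 rect [ 538.9 -135.1] [19.8 29.3] 37.6
scene0 green 87 [ 0.542  -0.1854] circ [ 542.9 -185.6] 14.2 rect [ 542.3 -186.7] [20.7 26.7] 39.2
scene0 yel 94 [ 0.5464 -0.2365] circ [ 547.9 -237.2] 13.7 rect [ 546.9 -236.8] [19.7 24.8] 42.0
scene0 socket 312 [0.6146 0.0638] circ [616.2  63.7] 36.9 rect [614.6  64.2] [53.8 58.7] 54.4
scene0 grip 114 [0.5558 0.106 ] circ [558.3 106.5] 23.0 rect [556.  105.5] [34.3 37.9] 53.4
emb ((502.3262939453125, 152.98057556152344), (44.01202392578125, 5.827428817749023), 53.87019348144531)
rack ((543.6412963867188, -180.14891052246094), (49.943084716796875, 160.67042541503906), 5.126704692840576)
ground z -0.0001794882121056869
ground z -0.00010441024619227692
```

Call:
{"fn": "play_rows", "kwargs": {"plan": "0 0 0 0 0 -1;0 0 0 0 0 -1;0 0 0 0 0 -1;0 0 0 0 0 -1;0 0 0 0 0 -1;0 0 0 0 0 -1;0 0 0 0 0 -1;0 0 0 0 0 -1;0 0 0 0 0 -1;0 0 0 0 0 -1;0 0 0 0 0 -1;0 0 0 0 0 -1;0 0 0 0 0 -1;0 0 0 0 0 -1;0 0 0 0 0 -1;0 0 0 0 0 -1;0 0 0 0 0 -1;0 0 0 0 0 -1;0 0 0 0 0 -0.9;0 0 0 0 0 0", "claw": 0.6}}

```text
t: 1.77
tool_pos: [0.1668, -0.6537, 0.246]
eef_rot: [-0.96, -2.991, -0.002]
ft_force: [0.1, 0.1, -0.8]
opening: 0.0528
finger_force: 0.0
```

```bash
cat > go.py <<'E'
import sys,numpy as np
from scipy.spatial.transform import Rotation as Ro
from rig import robot
s=robot.observe();R=Ro.from_rotvec(s["eef_rot"]);M=R.as_matrix();p=np.array(s["tool_pos"])
print("t",round(s["t"],2),"pos",p.round(4),"yaw_y",np.degrees(np.arctan2(M[1,1],M[0,1])).round(2),"zaxis",M[:,2].round(4),"F",np.round(s["ft_force"],1),"open",round(s["opening"],4),"ff",round(s["finger_force"],1),"joints",np.round(s["joints"],2))
if len(sys.argv)>3:
    T=np.array(list(map(float,sys.argv[1:4])));print("shift units",(M.T@(T-p)/.025).round(2))
E
python3 go.py .539 -.1285 .15
```

```text
t 1.77 pos [ 0.1668 -0.6537  0.246 ] yaw_y 54.41 zaxis [-3.0e-04  1.2e-03 -1.0e+00] F [ 0.1  0.1 -0.8] open 0.0528 ff 0.0 joints [-1.36  0.26  1.6  -0.    1.27 -2.31]
shift units [ 0.11 25.74  3.86]
```

Call:
{"fn": "play_rows", "kwargs": {"plan": "0 .5 0 0 0 0;0 .9 0 0 0 0;0 .9 0.1 0 0 0;0 .9 0.1 0 0 0;0 .9 0.1 0 0 0;0 .9 0.1 0 0 0;0 .9 0.1 0 0 0;0 .9 0.1 0 0 0;0 .9 0.1 0 0 0;0 .9 0.1 0 0 0;0 .9 0.1 0 0 0;0 .9 0.1 0 0 0;0 .9 0.1 0 0 0;0 .9 0.1 0 0 0;0 .9 0.1 0 0 0;0 .9 0.1 0 0 0;0 .9 0.1 0 0 0;0 .9 0.1 0 0 0;0 .9 0.1 0 0 0;0 .9 0.1 0 0 0"}}

```text
t: 3.43
tool_pos: [0.4242, -0.295, 0.2015]
eef_rot: [-0.969, -2.988, -0.001]
ft_force: [-0.7, -1.0, 0.1]
opening: 0.053
finger_force: 0.0
```

Call:
{"fn": "play_rows", "kwargs": {"plan": "0 .9 .2 0 0 0;0 .9 .2 0 0 0;0 .9 .2 0 0 0;0 .9 .2 0 0 0;0 .9 .2 0 0 0;0 .9 .2 0 0 0;0 .9 .2 0 0 0;0 .9 .2 0 0 0;0.1 .5 .2 0 0 0;0 .44 .2 0 0 0;0 0 0 0 0 0;0 0 0 0 0 0;0 0 0 0 0 0"}}

```text
t: 4.52
tool_pos: [0.5403, -0.1308, 0.1518]
eef_rot: [-0.965, -2.989, 0.001]
ft_force: [0.9, 0.3, -0.3]
opening: 0.053
finger_force: 0.0
```

```bash
python3 go.py .539 -.1285 .071
python3 - <<'E'
from rig import imaging
import numpy as np,cv2
ims=[]
for n in("scene","top"):
    p,d=imaging.grab_frame(n);c=imaging.get_calibration(n);np.savez(n+"1.npz",p=p,d=d,**c);ims.append(p)
a,b=ims
cv2.imwrite("pics/c3.png",np.hstack([cv2.resize(a[230:390,180:313,::-1],(400,480)),cv2.resize(b[190:310,350:450,::-1],(400,480))]))
E
```

```text
t 4.52 pos [ 0.5403 -0.1308  0.1518] yaw_y 54.22 zaxis [-4.e-04 -3.e-04 -1.e+00] F [ 0.9  0.3 -0.3] open 0.053 ff 0.0 joints [-0.28  0.12  1.96 -0.    1.06 -1.23]
shift units [0.1  0.05 3.23]
```

View pics/c3.png

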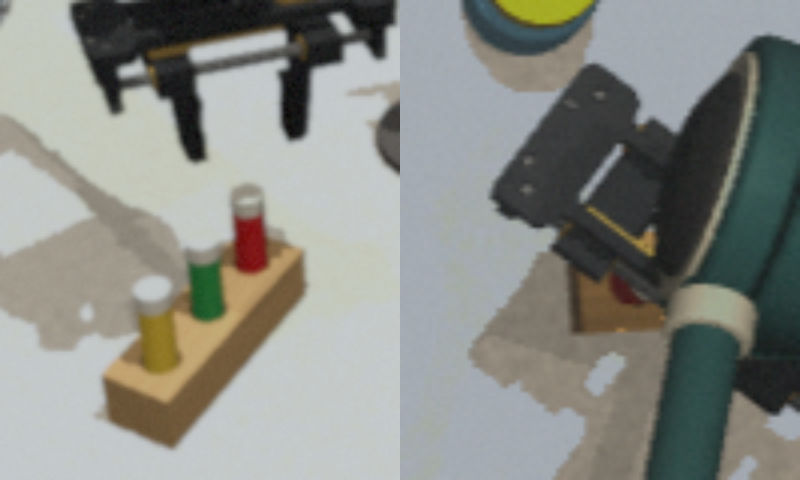

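The picture shows the fingers straddling a point over the red tube. I'll go down and grip.

Call:
{"fn": "play_rows", "kwargs": {"plan": ".1 .05 .4 0 0 0;0 0 .5 0 0 0;0 0 .5 0 0 0;0 0 .5 0 0 0;0 0 .5 0 0 0;0 0 .4 0 0 0;0 0 .3 0 0 0;0 0 .13 0 0 0;0 0 0 0 0 0;0 0 0 0 0 0"}}

```text
t: 5.45
tool_pos: [0.5396, -0.1278, 0.071]
eef_rot: [0.964, 2.99, -0.0]
ft_force: [-0.3, 0.2, 0.3]
opening: 0.0529
finger_force: 0.0
```

Call:
{"fn": "play_rows", "kwargs": {"plan": "0 0 0 0 0 0;0 0 0 0 0 0;0 0 0 0 0 0;0 0 0 0 0 0;0 0 0 0 0 0;0 0 0 0 0 0;0 0 0 0 0 0;0 0 0 0 0 0", "claw": 0, "newtons": 12}}

```text
t: 6.12
tool_pos: [0.5397, -0.1279, 0.0713]
eef_rot: [0.964, 2.989, 0.0]
ft_force: [0.2, 0.7, 1.7]
opening: 0.0218
finger_force: 12.0
```

```bash
python3 go.py .539 -.1285 .071
```

```text
t 6.12 pos [ 0.5397 -0.1279  0.0713] yaw_y 54.26 zaxis [ 6.e-04 -1.e-04 -1.e+00] F [0.2 0.7 1.7] open 0.0218 ff 12.0 joints [-0.28  0.21  2.02  0.    0.91 -1.22]
shift units [ 0.01 -0.04  0.01]
```

Call:
{"fn": "play_rows", "kwargs": {"plan": "0 0 -.3 0 0 0;0 0 -.6 0 0 0;0 0 -.8 0 0 0;0 0 -.8 0 0 0;0 0 -.8 0 0 0;0 0 -.8 0 0 0;0 0 -.8 0 0 0;0 0 -.7 0 0 0;0 0 -.4 0 0 0;0 0 0 0 0 0;0 0 0 0 0 0"}}

```text
t: 7.03
tool_pos: [0.5395, -0.1278, 0.2212]
eef_rot: [0.964, 2.989, 0.0]
ft_force: [-0.3, -0.0, -1.0]
opening: 0.0215
finger_force: 12.0
```

```bash
python3 go.py .6154 .0714 .22
```

```text
t 7.03 pos [ 0.5395 -0.1278  0.2212] yaw_y 54.26 zaxis [ 7.e-04 -2.e-04 -1.e+00] F [-0.3 -0.  -1. ] open 0.0215 ff 12.0 joints [-0.28  0.05  1.89 -0.    1.19 -1.22]
shift units [2.19 8.24 0.05]
```

Call:
{"fn": "play_rows", "kwargs": {"plan": ".1 .3 0 0 0 0;.2 .6 0 0 0 0;.2 .8 0 0 0 0;.2 .8 0 0 0 0;.2 .8 0 0 0 0;.2 .8 0 0 0 0;.2 .8 0 0 0 0;.2 .8 0 0 0 0;.2 .8 0 0 0 0;.2 .8 0 0 0 0;.2 .6 0 0 0 0;.09 .34 0 0 0 0;0 0 0 0 0 0;0 0 0 0 0 0;0 0 0 0 0 0"}}

```text
t: 8.28
tool_pos: [0.6149, 0.0707, 0.2205]
eef_rot: [-0.964, -2.989, 0.001]
ft_force: [-0.9, 0.5, -0.4]
opening: 0.0216
finger_force: 12.0
```

```bash
python3 go.py .6154 .0714 .16
python3 - <<'E'
from rig import imaging
from h import *
ims=[]
for n in("scene","top"):
    p,d=imaging.grab_frame(n);c=imaging.get_calibration(n);np.savez(n+"2.npz",p=p,d=d,**c);ims.append(p)
a,b=ims
cv2.imwrite("pics/c4.png",np.hstack([cv2.resize(a[150:310,270:403,::-1],(400,480)),cv2.resize(b[150:270,260:360,::-1],(400,480))]))
# red tube bottom vs. socket centre in scene view: red column profile
z=load("scene2");q=z["p"].astype(int);m=(q[...,0]-q[...,1]>60)&(q[...,0]-q[...,2]>60);m[:, :330]=0;m[:150]=0;m[300:]=0;m[:,400:]=0
v,u=np.nonzero(m)
for r in range(v.min(),v.max()+1,4): print(r,u[v==r].min() if (v==r).any() else None,u[v==r].max() if (v==r).any() else None)
K,R,t=z["camera_matrix"],z["R"],z["t"]
for X in((.6154,.0714,.135),(.6154,.0714,.155),(.6154,.0714,.215),(.555,.1154,.202)):
    c=K@(R@np.array(X)+t);print(X,(c[:2]/c[2]).round(1))
E
```

```text
t 8.28 pos [0.6149 0.0707 0.2205] yaw_y 54.24 zaxis [-1.e-03 -6.e-04 -1.e+00] F [-0.9  0.5 -0.4] open 0.0216 ff 12.0 joints [ 0.07  0.18  1.76 -0.    1.21 -0.87]
shift units [-0.    0.04  2.42]
156 367 367
160 None None
164 None None
168 399 399
172 None None
176 None None
180 347 352
184 None None
188 None None
192 None None
196 None None
200 None None
204 None None
208 345 352
212 345 351
216 345 350
220 343 350
224 342 350
228 342 349
232 342 348
236 342 348
(0.6154, 0.0714, 0.135) [347.5 245.5]
(0.6154, 0.0714, 0.155) [347.9 237.7]
(0.6154, 0.0714, 0.215) [349.2 213.2]
(0.555, 0.1154, 0.202) [334.8 203.5]
```

View pics/c4.png

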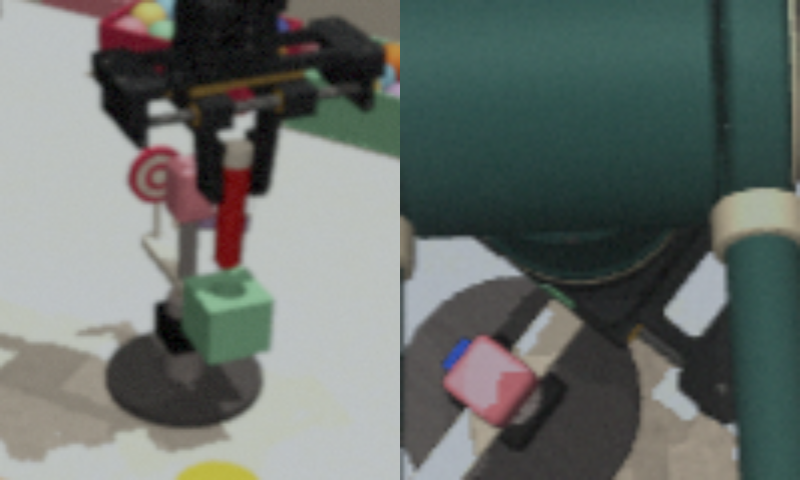

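```bash
cat > tilt.py <<'E'
from h import *
import sys
def line(n,box):
    z=load(n);h=cv2.cvtColor(z["p"],cv2.COLOR_RGB2HSV).astype(int);u0,u1,v0,v1=box
    m=((h[...,0]<8)|(h[...,0]>172))&(h[...,1]>130)
    for v in range(v0,v1,3):
        u=np.nonzero(m[v,u0:u1])[0]+u0
        if len(u): print(v,u.min(),u.max(),len(u),end=" | ")
    print()
line(sys.argv[1],list(map(int,sys.argv[2:6])))
E
python3 tilt.py scene2 336 362 195 246; python3 tilt.py scene0 250 280 295 325
python3 - <<'E'
from h import *
z=load("scene2");K,R,t=z["camera_matrix"],z["R"],z["t"]
for X in((.539,-.1284,.042),(.539,-.1284,.089)):
    c=K@(R@np.array(X)+t);print(X,(c[:2]/c[2]).round(1))
W=world(z);print(W[[212,220,228,236],[348,347,346,346]].round(4))
E
```

```text
207 344 353 10 | 210 344 353 10 | 213 344 353 10 | 216 343 350 8 | 219 343 350 8 | 222 342 350 9 | 225 342 350 9 | 228 342 349 8 | 231 342 349 8 | 234 342 348 7 | 237 343 348 6 | 
304 259 266 8 | 307 259 266 8 | 310 259 267 9 | 313 258 267 10 | 316 258 268 11 | 319 259 266 8 | 
(0.539, -0.1284, 0.042) [265.7 316.3]
(0.539, -0.1284, 0.089) [264.4 298.4]
[[0.6209 0.0554 0.2266]
 [0.6178 0.0587 0.2054]
 [0.6168 0.0579 0.1863]
 [0.6177 0.0578 0.1669]]
```

The tube is nearly vertical, and its lower end lines up with the mouth. I'll insert it and watch the force.

Call:
{"fn": "play_rows", "kwargs": {"plan": "0 .03 .3 0 0 0;0 0 .3 0 0 0;0 0 .3 0 0 0;0 0 .3 0 0 0;0 0 .2 0 0 0;0 0 0 0 0 0"}}

```text
t: 8.88
tool_pos: [0.6145, 0.0718, 0.1836]
eef_rot: [-0.963, -2.987, 0.002]
ft_force: [-1.0, -0.2, -0.4]
opening: 0.0217
finger_force: 12.0
```

```bash
python3 go.py .6154 .0714 .16
```

```text
t 8.88 pos [0.6145 0.0718 0.1836] yaw_y 54.25 zaxis [-3.5e-03 -3.0e-04 -1.0e+00] F [-1.  -0.2 -0.4] open 0.0217 ff 12.0 joints [ 0.08  0.21  1.79 -0.    1.14 -0.87]
shift units [-0.04  0.01  0.95]
```

Call:
{"fn": "play_rows", "kwargs": {"plan": "0 0 .25 0 0 0;0 0 .25 0 0 0;0 0 .25 0 0 0;0 0 .15 0 0 0;0 0 .05 0 0 0;0 0 0 0 0 0;0 0 0 0 0 0"}}

```text
t: 9.47
tool_pos: [0.6158, 0.072, 0.1623]
eef_rot: [0.964, 2.99, 0.0]
ft_force: [-0.2, -0.0, -0.9]
opening: 0.0216
finger_force: 12.0
```

```bash
python3 go.py .6154 .0714 .16
```

```text
t 9.47 pos [0.6158 0.072  0.1623] yaw_y 54.26 zaxis [ 1.e-04  0.e+00 -1.e+00] F [-0.2 -0.  -0.9] open 0.0216 ff 12.0 joints [ 0.08  0.23  1.81  0.    1.1  -0.87]
shift units [-0.   -0.03  0.09]
```

Not on the floor yet. I'll creep down until there is contact force.

Call:
{"fn": "play_rows", "kwargs": {"plan": "0 0 .1 0 0 0;0 0 .05 0 0 0;0 0 0 0 0 0"}}

```text
t: 9.72
tool_pos: [0.6168, 0.0719, 0.16]
eef_rot: [0.963, 2.988, 0.001]
ft_force: [-1.4, -0.4, 4.0]
opening: 0.0214
finger_force: 12.0
```

Call:
{"fn": "play_rows", "kwargs": {"plan": "0 0 .05 0 0 0;0 0 0.05 0 0 0;0 0 0 0 0 0"}}

```text
t: 9.97
tool_pos: [0.6178, 0.0717, 0.1596]
eef_rot: [0.962, 2.985, 0.002]
ft_force: [-1.6, -1.5, 12.2]
opening: 0.0216
finger_force: 12.0
```

Contact came at the expected seat height. Releasing and rising.

Call:
{"fn": "play_rows", "kwargs": {"plan": "0 0 -.05 0 0 0;0 0 0 0 0 0;0 0 0 0 0 0;0 0 0 0 0 0;0 0 0 0 0 0;0 0 0 0 0 0;0 0 -.3 0 0 0;0 0 -.6 0 0 0;0 0 -.7 0 0 0;0 0 -.7 0 0 0;0 0 -.6 0 0 0;0 0 -.3 0 0 0;0 0 0 0 0 0;0 0 0 0 0 0", "claw": 0.7}}

```text
t: 11.13
tool_pos: [0.6159, 0.072, 0.2375]
eef_rot: [0.964, 2.989, 0.001]
ft_force: [0.1, -1.0, -0.3]
opening: 0.0618
finger_force: 0.0
```

```bash
python3 go.py .5551 .1156 .240
```

```text
t 11.13 pos [0.6159 0.072  0.2375] yaw_y 54.26 zaxis [ 8.e-04  1.e-04 -1.e+00] F [ 0.1 -1.  -0.3] open 0.0618 ff 0.0 joints [ 0.08  0.17  1.74  0.    1.24 -0.87]
shift units [ 2.99 -0.   -0.1 ]
```

Call:
{"fn": "play_rows", "kwargs": {"plan": ".3 0 0 0 0 0;.6 0 0 0 0 0;.6 0 0 0 0 0;.6 0 0 0 0 0;.6 0 0 0 0 0;.3 0 0 0 0 0;0 0 0 0 0 0;0 0 0 0 0 0"}}

```text
t: 11.8
tool_pos: [0.5545, 0.1163, 0.2376]
eef_rot: [0.962, 2.99, 0.0]
ft_force: [0.8, 0.0, 0.7]
opening: 0.0613
finger_force: 0.0
```

```bash
python3 go.py .5551 .1156 .169
python3 - <<'E'
from rig import imaging
from h import *
p,d=imaging.grab_frame("scene");c=imaging.get_calibration("scene");np.savez("scene3.npz",p=p,d=d,**c)
b,_=imaging.grab_frame("top")
cv2.imwrite("pics/c5.png",np.hstack([cv2.resize(p[150:310,270:403,::-1],(400,480)),cv2.resize(b[150:310,250:383,::-1],(400,480))]))
E
```

```text
t 11.8 pos [0.5545 0.1163 0.2376] yaw_y 54.34 zaxis [ 1.e-03 -1.e-04 -1.e+00] F [0.8 0.  0.7] open 0.0613 ff 0.0 joints [ 0.16  0.07  1.85 -0.    1.22 -0.79]
shift units [-0.03 -0.01  2.74]
```

View pics/c5.png

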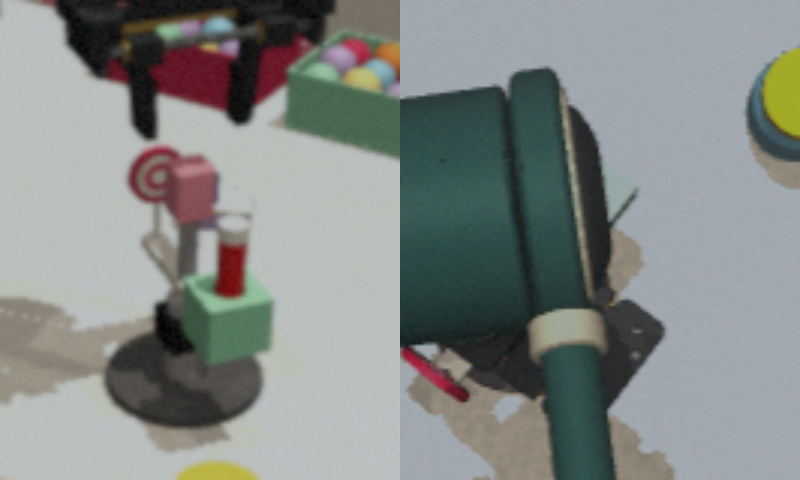

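The tube stands in the socket, with the fingers over the pink grip. I'll go down, then close firmly (the button needs 8 N) with enough grip for a 10 N pull.

Call:
{"fn": "play_rows", "kwargs": {"plan": "0 0 .3 0 0 0;0 0 .5 0 0 0;0 0 .5 0 0 0;0 0 .5 0 0 0;0 0 .5 0 0 0;0 0 .3 0 0 0;0 0 .14 0 0 0;0 0 0 0 0 0;0 0 0 0 0 0"}}

```text
t: 12.65
tool_pos: [0.555, 0.1158, 0.1686]
eef_rot: [-0.964, -2.99, 0.0]
ft_force: [-0.2, 1.3, 0.4]
opening: 0.0616
finger_force: 0.0
```

Call:
{"fn": "play_rows", "kwargs": {"plan": "0 0 0 0 0 0;0 0 0 0 0 0;0 0 0 0 0 0;0 0 0 0 0 0;0 0 0 0 0 0;0 0 0 0 0 0;0 0 0 0 0 0;0 0 0 0 0 0", "claw": 0, "newtons": 45}}

```text
t: 13.32
tool_pos: [0.5549, 0.1153, 0.1695]
eef_rot: [0.964, 2.99, -0.001]
ft_force: [-3.6, -3.2, 6.0]
opening: 0.0318
finger_force: 45.0
```

```bash
python3 go.py .5551 .1156 .169
```

```text
t 13.32 pos [0.5549 0.1153 0.1695] yaw_y 54.25 zaxis [ 0.e+00 -9.e-04 -1.e+00] F [-3.6 -3.2  6. ] open 0.0318 ff 45.0 joints [ 0.16  0.12  1.92 -0.    1.1  -0.79]
shift units [0.   0.02 0.02]
```

Opening is 32 mm, so the button is flush. Pull up gently: first 50 mm, then the rest.

Call:
{"fn": "play_rows", "kwargs": {"plan": "0 0 -.1 0 0 0;0 0 -.2 0 0 0;0 0 -.2 0 0 0;0 0 -.2 0 0 0;0 0 -.2 0 0 0;0 0 -.2 0 0 0;0 0 -.2 0 0 0;0 0 -.2 0 0 0;0 0 -.2 0 0 0;0 0 -.1 0 0 0;0 0 0 0 0 0"}}

```text
t: 14.23
tool_pos: [0.5547, 0.1155, 0.2148]
eef_rot: [-0.964, -2.99, 0.001]
ft_force: [-1.1, -4.9, -3.9]
opening: 0.0317
finger_force: 45.0
```

Call:
{"fn": "play_rows", "kwargs": {"plan": "0 0 -.1 0 0 0;0 0 -.2 0 0 0;0 0 -.2 0 0 0;0 0 -.2 0 0 0;0 0 -.2 0 0 0;0 0 -.2 0 0 0;0 0 -.2 0 0 0;0 0 -.2 0 0 0;0 0 -.2 0 0 0;0 0 -.1 0 0 0;0 0 0 0 0 0"}}

```text
t: 15.15
tool_pos: [0.5546, 0.1155, 0.2591]
eef_rot: [-0.964, -2.99, 0.001]
ft_force: [0.3, -4.5, -4.1]
opening: 0.0317
finger_force: 45.0
```

Call:
{"fn": "play_rows", "kwargs": {"plan": "0 0 -.1 0 0 0;0 0 -.1 0 0 0;0 0 -.1 0 0 0;0 0 -.08 0 0 0;0 0 0 0 0 0"}}

```text
t: 15.57
tool_pos: [0.5546, 0.1155, 0.2683]
eef_rot: [-0.964, -2.99, 0.001]
ft_force: [-0.1, -4.8, -6.8]
opening: 0.0319
finger_force: 45.0
```

Call:
{"fn": "play_rows", "kwargs": {"plan": "0 0 -.06 0 0 0;0 0 0 0 0 0"}}

```text
t: 15.73
tool_pos: [0.5545, 0.1155, 0.2696]
eef_rot: [-0.964, -2.989, 0.001]
ft_force: [0.6, -6.1, -7.0]
opening: 0.0316
finger_force: 45.0
```

Call:
{"fn": "play_rows", "kwargs": {"plan": "0 0 -.05 0 0 0;0 0 0 0 0 0"}}

```text
t: 15.9
tool_pos: [0.5544, 0.1156, 0.2696]
eef_rot: [-0.964, -2.989, 0.002]
ft_force: [1.9, -5.4, -10.5]
opening: 0.0317
finger_force: 45.0
```

Call:
{"fn": "play_rows", "kwargs": {"plan": "0 0 -.05 0 0 0;0 0 0 0 0 0"}}

```text
t: 16.07
tool_pos: [0.5543, 0.1155, 0.2697]
eef_rot: [-0.963, -2.988, 0.002]
ft_force: [4.0, -4.0, -15.2]
opening: 0.0318
finger_force: 45.0
```

The force is rising while z stays still, so this is the second stop. A bit more margin, then verify.

Call:
{"fn": "play_rows", "kwargs": {"plan": "0 0 -.05 0 0 0;0 0 0 0 0 0;0 0 0 0 0 0;0 0 0 0 0 0;0 0 0 0 0 0;0 0 0 0 0 0"}}

```text
t: 16.57
tool_pos: [0.5541, 0.1156, 0.2698]
eef_rot: [-0.963, -2.987, 0.003]
ft_force: [5.2, -4.2, -20.1]
opening: 0.0312
finger_force: 45.0
```

```bash
python3 go.py
python3 - <<'E'
from rig import imaging
from h import *
p,d=imaging.grab_frame("scene");c=imaging.get_calibration("scene");np.savez("scene4.npz",p=p,d=d,**c)
b,_=imaging.grab_frame("top")
cv2.imwrite("pics/c6.png",np.hstack([cv2.resize(p[100:310,260:435,::-1],(400,480)),cv2.resize(b[150:310,250:383,::-1],(400,480))]))
W0=world(load("scene0"));
W=world(load("scene4"));h=cv2.cvtColor(p,cv2.COLOR_RGB2HSV)
for n,w,P in(("0",W0,load("scene0")["p"]),("4",W,p)):
    h=cv2.cvtColor(P,cv2.COLOR_RGB2HSV);m=(abs(h[...,0].astype(int)-72)<12)&(h[...,1]>60)&(np.hypot(w[...,0]-.615,w[...,1]-.07)<.04)
    print(n,m.sum(),np.percentile(w[m][:,2],[2,50,98]).round(4))
E
```

```text
t 16.57 pos [0.5541 0.1156 0.2698] yaw_y 54.25 zaxis [-3.4e-03 -7.0e-04 -1.0e+00] F [  5.2  -4.2 -20.1] open 0.0312 ff 45.0 joints [ 0.16  0.05  1.81 -0.    1.29 -0.79]
0 589 [0.0915 0.119  0.136 ]
4 734 [0.1945 0.2233 0.6006]
```

View pics/c6.png

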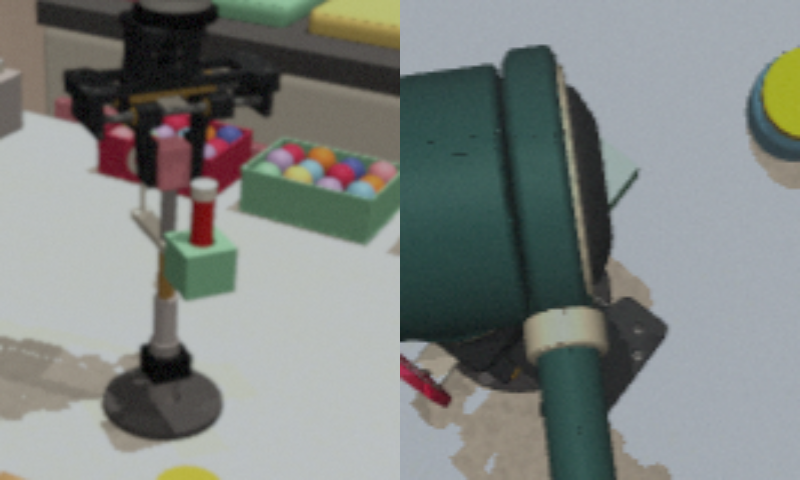

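Both the brass and aluminium sections are out, the head is about 100 mm higher, and the tube stands in its socket. Handing in.

```bash
python3 -c "
from rig import order
print(order.job_done())"
```

```text
the job is handed in; nothing more can be done
None
```

The job is handed in: the red tube is seated in the socket and released, and the arm is still holding the stand by the grip, button pressed, at its second stop (about 100 mm up, 16.6 s on the clock).

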